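# Switch on the setting press and hold its lever at four clicks

## Robot

A 7-joint arm with a two-finger parallel gripper is mounted at the origin on the work surface. World frame = base frame: x ahead of the robot, y to its left, z up, the work surface at z = 0. Lengths are in mm, angles in rad, forces in N, time in s.
With the tool pointing down it reaches from about 400 to 850 mm from the base axis. Payload 10.4 kg.
Tool frame: the origin (TCP) lies at the very end of the fingers, on their centre line; the grasp point (between the pads) lies 19 mm behind it (env.hold_point_z is the distance from the TCP to the grasp point, in mm); z points along the fingers, y is the line along which they close (so a half turn about z gives the same grasp; the last joint's range is limited). The gripper opens to 87 mm and grips with 3 to 60 N. Pads are 19 mm wide; open, the fingers measure 117 mm over their backs; the gripper's body (75 mm by 190 mm) begins 51 mm behind the grasp point.
Start: joints at [1.242, 0.332, -0.065, 1.46, 0.022, 1.35, -0.088], TCP at [188.182, -596.02, 222.576] pointing down, gripper open.
Joint ranges: [-2.6, 2.6], [-0.5, 2.12], [-1.47, 1.34], [0.16, 2.42], [-1.27, 4.41], [0.06, 2.06], [-2.6, 2.6]. Speed limits (rad/s): [2.22, 2.22, 2.79, 2.79, 3.14, 3.14, 3.14].

## Interface

Orientations are given as a 3x3 rotation matrix whose columns are the frame's x, y, z axes.
In Python, from rig import env gives the robot as it stands.
- The arm moves only by the tool step_arm, never from a script. Its argument "commands" is a list of rows, each an object with "offset": the shift along the tool's x, y, z in m, a list of three; "rot": the turn, a rotation vector about the tool's x, y, z in rad, a list of three. A call has 1 to 10 rows; each row shifts and turns the commanded pose from where the row before left it, along the tool's axes as they then stand; what a row does not reach is not made up. A row lasts 1/10 s, in which the tool goes at most 50 mm and 8.59 degrees, less where a joint would pass 70% of its speed; a pose out of reach is approached as far as the arm can. A call with a gripper value outside its range is refused whole. "gripper" is the closure in counts, from 0 (fully open) to 255 (shut), set as the call begins (left out, the last holds). The fingers move at their own pace and stop on an object; "squeeze" is the grip in N (left out, the last holds). Time passes only in rows, so rows that do not move let the fingers close. It gives the time, the measured TCP pose, the force, the opening and the grip force at its end, in the units of the state.
- env.get_obs(): the state, without advancing time (a new reading comes with each control period).
- env.camera(name): name is "scene" or "side" or "wrist"; returns a dict with "frame" (480x640x3 uint8, blue, green, red), "K" (3x3 intrinsics, pixels), "dist" ([k1, k2, p1, p2, k3] as OpenCV has them; the pictures are not rectified), "world_from_camera" (4x4, takes a point from camera to world coordinates); the wrist camera has in their place "tool_from_camera" (4x4, takes a point from camera to tool coordinates, whose origin is the TCP and whose axes are the flange's). Camera axes: x right, y down, z forward; pixel columns grow to the right and rows downward; lengths in mm; the calibration is good to about 2 mm. A picture is of the moment at which its call begins: read the wrist's pose just before it. There is no depth.
- env.sign_off(): hands the job in; it is judged then, once.
The state is a dict: "clock": time; "joint_pos": joint angles; "joint_vel": joint speeds; "tau": joint torques, N m; "position": TCP position; "eef_rot": TCP orientation; "ft_force": force on the tool from outside, world axes, zero at the start; "ft_torque": the same for the moment, N m; "width": opening from 0.0 (shut) to 1.0 (fully open); "gripper_force": force on a finger pad.
Only numpy, scipy, OpenCV 4.12 (cv2) and the standard library are available. Lean on these libraries where they do the work, as an engineer would, in place of code of your own. Each camera call takes 0.05 s, during which the arm holds its last target. There are 200 camera calls.

## Task

Flip the toggle on the grey isolator box over to on, and only then swing the press's sprung lever round, counting the clicks you feel: exactly four, never a fifth, which would crush the work. The lever springs back if let go, so finish while still holding its handle there, at rest between the fourth and the fifth click, with the switch still on and the other things on the bench left alone.

Things in the scene. Friction and masses are not known exactly. Their poses are not given: they have to be found in the camera images.
- press: Grey screw press fixed to the bench (230 x 130 mm base, 160 mm to the top of its head, column on its own +x side). Origin on the bench, below the vertical screw axis about which the lever turns. z up. Its place and yaw (within 0.3 rad) vary.
- lever (a joint): Horizontal steel lever on top of the press, turning about its vertical screw axis. In rad: 0 at the rest stop, growing counter-clockwise seen from above (end stop 1.75). At 0 the arm points from the axis 2.4916 rad counter-clockwise from the press's own x axis. A spring (about 9 N at the handle) drives it back to 0. A pawl under the arm rides over the rack's teeth: they click but do not lock.
- handle (a point): Centre of the lever's upright round black handle, a sleeve that turns freely on its pin: 18 mm diameter, 62 mm tall, 120 mm from the screw axis, clear all round and above. This point is 219 mm above the bench (handle 188 to 250). Push needed here along its path: about 9 N between teeth, rising to about 12 N before each tooth's crest, dropping to 6 or 7 N past it (a click).
- rack: Dark toothed plate on the press head under the lever, fixed: six upright 12 mm round steel teeth on a 60 mm radius, 0.25 rad apart. Origin on the screw axis; x axis through the first tooth, the others follow counter-clockwise. Set differently each time: the first crest comes at lever value 0.18 to 0.42. A click is the arm passing a tooth; the wanted gap is from 0.75 to 1.0 rad past this x axis.
- isolator: Grey plastic isolator box fixed to the bench, 120 (x) x 85 (y) x 62 mm high, with the toggle standing on top between two low ridges (10 mm high). Origin at the centre of its underside, z up; the toggle swings along its x axis. Its place and yaw (within 0.4 rad) vary, and it and the press may exchange places.
- toggle (a joint): The isolator's toggle, hinged across the box at the middle of its top (62 mm above the bench). Value in rad: 0 is off, leaning 0.35 rad towards the box's -x side (the robot's side); 0.7 is on, leaning 0.35 rad to its +x side. Over-centre: it snaps to the nearer end when let go; about 3 N at the ball starts it.
- jar: Amber glass jar with a black lid, 56 mm diameter, 85 mm tall, standing loose; to be left alone. Origin at the centre of its underside.
- tray: Loose black divided tray, 80 x 90 x 28 mm; to be left alone. Origin at the centre of its underside.
- die: Loose brass setting die, a 38 mm foot with a 24 mm neck, 48 mm tall, standing; to be left alone. Origin at the centre of its underside.
- toggle_ball (a point): Centre of the black ball, 24 mm across, on the end of the toggle's 11 mm steel rod, 75 mm from its hinge (about 132 mm above the bench).
There are look-alikes about, which are no part of the job. Of the things like the isolator, leave any that is pink or yellow; of the rest the smaller one is meant.

How it is judged:
By the outcome, as a careful person would: the job done as asked, in the order asked, and still so for the second after the job is handed in, while the arm keeps its last pose, push and grip.
It also fails if it takes over 69 s, if anything falls off the work surface, if the arm or the gripper's body presses on something with over 40 N, if the wrist force passes 120 N, or if a joint passes its speed limit or range.

## Working session

There is one attempt and no reset: what is moved stays moved. The work goes in short steps, Python scripts to look and compute and a tool call to move; the robot and the scene stay as the last step left them, time stands still between calls to the robot, and variables do not carry over. Pictures are saved under pics/ and viewed, at most 10 in all, crops included, and the job is handed in when it is done.

Besides the shell and the picture viewer there is one more tool, called as name(argument=value, ...), one argument or row to a line, values as JSON. step_arm: Moves the arm, as the interface text tells. Its arguments: {"type":"object","properties":{"commands":{"type":"array"},"gripper":{"type":"number"},"squeeze":{"type":"number"}},"required":["commands"]}

```bash
ls; mkdir -p pics; python3 - <<'E'
from rig import env
import cv2,numpy as np
o=env.get_obs()
print({k:np.round(v,3).tolist() for k,v in o.items()})
for n in("scene","side"):
    c=env.camera(n); cv2.imwrite(f"pics/{n}0.png",c["frame"]); print(n,np.round(c["K"],1).tolist(),c["dist"],np.round(c["world_from_camera"],3).tolist())
E
```

```text
pics
{'clock': 0.0, 'joint_pos': [1.242, 0.333, -0.065, 1.461, 0.022, 1.35, -0.089], 'joint_vel': [-0.001, 0.0, -0.002, 0.001, -0.0, -0.002, -0.001], 'tau': [-0.001, -62.325, 0.025, -38.991, -0.061, 0.04, 0.0], 'position': [188.009, -595.636, 221.737], 'eef_rot': [[0.954, 0.301, -0.001], [0.301, -0.954, 0.001], [-0.0, -0.001, -1.0]], 'ft_force': [0.822, 0.386, 0.185], 'ft_torque': [0.033, -0.012, -0.011], 'gripper_force': 0.0, 'width': 1.0}
scene [[463.1, 0.0, 319.7], [0.0, 463.1, 240.0], [0.0, 0.0, 1.0]] [0.01255607 0.         0.         0.         0.        ] [[-0.054, 0.73, -0.681, 1089.383], [0.999, 0.041, -0.035, -18.125], [0.003, -0.682, -0.731, 786.57], [0.0, 0.0, 0.0, 1.0]]
side [[477.5, 0.0, 318.9], [0.0, 477.5, 233.4], [0.0, 0.0, 1.0]] [-0.08134583  0.          0.          0.          0.        ] [[0.989, -0.11, 0.095, 402.524], [-0.145, -0.724, 0.675, -726.041], [-0.006, -0.682, -0.732, 928.294], [0.0, 0.0, 0.0, 1.0]]
```

View pics/scene0.png

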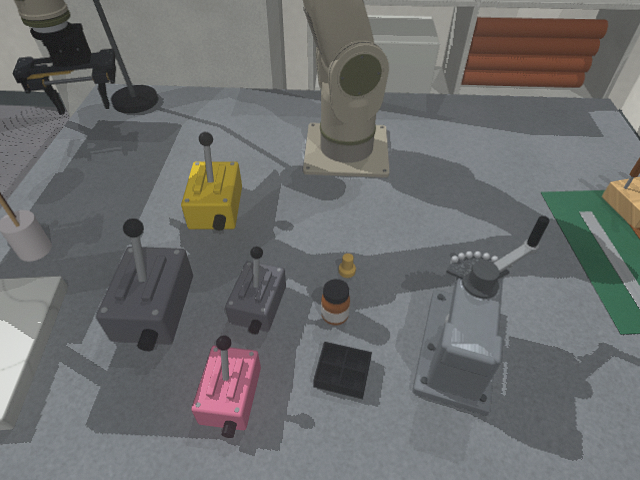

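View pics/side0.png

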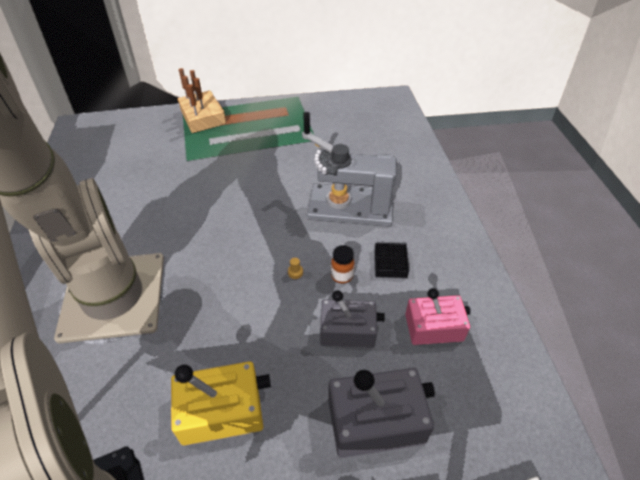

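The scene picture shows the small grey isolator (ball at 257,253), the press (handle 538,231; hub 485,272; white teeth 455–493,258), with the jar and die between. The side picture shows the isolator ball at 338,297, the handle at 307,122 and the hub at 340,153. I'll zoom in on these.

```bash
cat > h.py <<'E'
import numpy as np,cv2
from rig import env
def ray(c,px,T=None):
    T=np.array(c["world_from_camera"]) if T is None else T
    u=cv2.undistortPoints(np.array([[px]],float),np.array(c["K"]),np.array(c["dist"])).ravel()
    d=T[:3,:3]@np.array([u[0],u[1],1]); return T[:3,3],d/np.linalg.norm(d)
def plane(c,px,z,T=None):
    o,d=ray(c,px,T); return o+d*(z-o[2])/d[2]
def tri(r1,r2):
    (a,d),(b,e)=r1,r2
    s=np.linalg.lstsq(np.c_[d,-e],b-a,rcond=None)[0]
    p,q=a+s[0]*d,b+s[1]*e; return (p+q)/2,np.linalg.norm(p-q)
E
python3 - <<'E'
from h import *
s=env.camera("scene");t=env.camera("side")
for n,a,b in(("ball",(257,253),(338,297)),("handle",(538,231),(307,122)),("hub",(484,270),(340,152))):
    p,e=tri(ray(s,a),ray(t,b)); print(n,p.round(1),round(e,1))
f=s["frame"];g=t["frame"]
A=cv2.resize(f[205:305,430:560],(520,400),interpolation=2); B=cv2.resize(f[235:335,215:285],(280,400),interpolation=2)
cv2.imwrite("pics/cropS.png",np.hstack([A,B]))
A=cv2.resize(g[100:200,290:400],(440,400),interpolation=2); B=cv2.resize(g[280:360,310:390],(360,400),interpolation=2)
cv2.imwrite("pics/cropT.png",np.hstack([A,B]))
E
```

```text
ball [ 517.8 -167.4  127.9] 3.5
handle [520.6 324.1 220.6] 0.5
hub [589.9 226.8 191. ] 5.3
```

View pics/cropS.png

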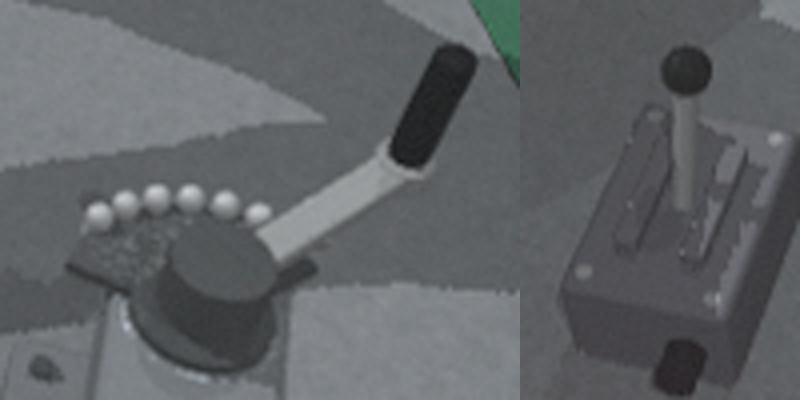

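View pics/cropT.png

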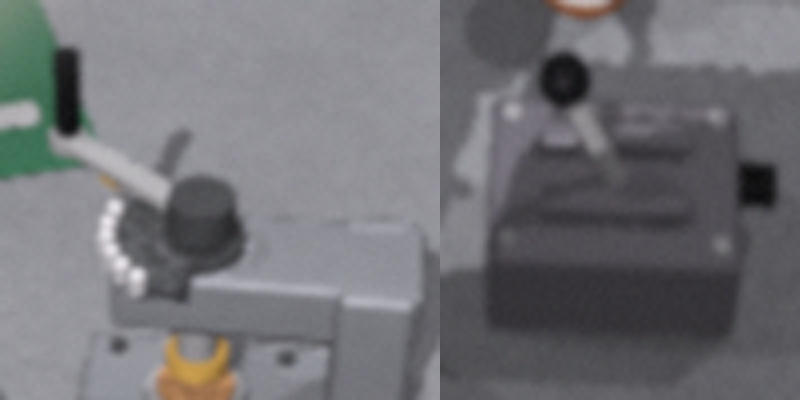

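Crops show the isolator's four top screws, its ball (256.8,252.5), all six teeth in both views, and the handle ends. I'll triangulate these.

```bash
cat >m.py <<'E'
from h import *
from scipy.optimize import least_squares
s=env.camera("scene");t=env.camera("side")
S=lambda x,y:(430+(x-1.5)/4,205+(y-1.5)/4)
S2=lambda x,y:(215+(x-521.5)/4,235+(y-1.5)/4)
Tt=lambda x,y:(290+(x-1.5)/4,100+(y-1.5)/4)
T2=lambda x,y:(310+(x-442)/4.5,280+(y-2)/5)
print("ball",tri(ray(s,S2(687,70)),ray(t,T2(564,80))))
sc=[S2(*p) for p in((655,116),(777,139),(713,299),(585,271))]
ts=[T2(*p) for p in((512,111),(507,237),(722,245),(717,117))]
# scene order: -x/+? corners matched by world position
P=np.array([plane(s,p,63) for p in sc]); Q=np.array([plane(t,p,63) for p in ts])
for n,X in(("S",P),("T",Q)): print(n,X.round(1).tolist(),"c",X.mean(0).round(1))
a,b=S(457,60),S(410,162)
for q,w in((S(434,108),Tt(67,91)),(S(457,60),Tt(67,52)),(S(410,162),Tt(66,130))): print("handle",tri(ray(s,q),ray(t,w)))
A=[(258,214),(225,205),(191,198),(157,197),(125,205),(99,215)];B=[(116,205),(107,223),(105,242),(112,258),(122,271),(135,284)]
W=np.array([tri(ray(s,S(*p)),ray(t,Tt(*q)))[0] for p,q in zip(A,B)]); E=[tri(ray(s,S(*p)),ray(t,Tt(*q)))[1] for p,q in zip(A,B)]
print(W.round(1),np.round(E,1))
z=W[:,2].mean(); 
for nm,X in(("tri",W),("sc",np.array([plane(s,S(*p),z) for p in A])),("si",np.array([plane(t,Tt(*q),z) for q in B]))):
    f=lambda v:np.r_[[X[i,:2]-v[:2]-60*np.array([np.cos(v[2]+.25*i),np.sin(v[2]+.25*i)]) for i in range(6)]].ravel()
    r=least_squares(f,[590,227,2.4]); print(nm,z,r.x.round(3),np.abs(r.fun).max().round(2))
E
python3 m.py
```

```text
ball (array([ 516.95247082, -167.28831423,  131.05653429]), np.float64(0.5197477059813806))
S [[489.2, -194.3, 63.0], [500.8, -130.5, 63.0], [598.8, -149.4, 63.0], [586.3, -212.1, 63.0]] c [ 543.8 -171.6   63. ]
T [[499.1, -132.4, 63.0], [486.9, -195.4, 63.0], [585.3, -214.3, 63.0], [597.0, -150.5, 63.0]] c [ 542.1 -173.1   63. ]
handle (array([519.22018549, 325.69233736, 218.13132164]), np.float64(0.15349826445099443))
handle (array([519.99288094, 324.89366828, 247.85336333]), np.float64(0.7992951805384348))
handle (array([518.63151184, 327.70734362, 184.86763416]), np.float64(2.627555017834158))
[[542.  260.3 171.5]
 [534.1 248.4 167.3]
 [530.1 234.  165. ]
 [531.7 218.  165.4]
 [536.4 203.7 165.1]
 [542.5 191.4 164.3]] [1.  0.3 2.3 4.2 2.9 3.6]
tri 166.45023061496337 [590.795 227.159   2.538] 1.05
sc 166.45023061496337 [589.693 230.15    2.577] 0.99
si 166.45023061496337 [591.144 226.316   2.546] 7.71
```

step_arm(
  commands=[
    {"offset": [0,0,-0.04],"rot": [0,0,0]},
    {"offset": [0,0,-0.04],"rot": [0,0,0]},
    {"offset": [0.034,-0.0275,0],"rot": [0,0,0]},
    {"offset": [0.034,-0.0275,0],"rot": [0,0,0]},
    {"offset": [0.034,-0.0275,0],"rot": [0,0,0]},
    {"offset": [0.034,-0.0275,0],"rot": [0,0,0]},
    {"offset": [0.034,-0.0275,0],"rot": [0,0,0]},
    {"offset": [0.034,-0.0275,0],"rot": [0,0,0]},
    {"offset": [0.034,-0.0275,0],"rot": [0,0,0]},
    {"offset": [0.034,-0.0275,0],"rot": [0,0,0]},
  ],
  gripper=255,
  squeeze=40,
)

```text
clock: 1.3
position: [382.0, -302.7, 302.8]
eef_rot: [[0.954, 0.301, 0.0], [0.301, -0.954, -0.001], [0.0, 0.001, -1.0]]
ft_force: [0.9, 0.5, 0.1]
width: 0.169
gripper_force: 0.0
```

step_arm(
  commands=[
    {"offset": [0.034,-0.0275,0],"rot": [0,0,0]},
    {"offset": [0.034,-0.0275,0],"rot": [0,0,0]},
    {"offset": [0.034,-0.0275,0],"rot": [0,0,0]},
    {"offset": [0.034,-0.0275,0],"rot": [0,0,-0.135]},
    {"offset": [0,0,0],"rot": [0,0,-0.135]},
    {"offset": [0,0,0],"rot": [0,0,-0.135]},
    {"offset": [0,0,0],"rot": [0,0,-0.135]},
    {"offset": [0,0,0],"rot": [0,0,-0.135]},
    {"offset": [0,0,0],"rot": [0,0,-0.135]},
    {"offset": [0,0,0],"rot": [0,0,-0.135]},
  ],
)

```text
clock: 2.3
position: [477.9, -158.5, 302.6]
eef_rot: [[0.309, 0.951, 0.0], [0.951, -0.309, -0.0], [-0.0, 0.0, -1.0]]
ft_force: [0.6, -0.4, -0.5]
width: 0.006
gripper_force: 0.0
```

step_arm(
  commands=[
    {"offset": [0,0,0],"rot": [0,0,-0.135]},
    {"offset": [0,0,0],"rot": [0,0,0]},
    {"offset": [0,0,0],"rot": [0,0,0]},
  ],
)

```text
clock: 2.6
position: [477.9, -158.5, 302.6]
eef_rot: [[0.188, 0.982, 0.0], [0.982, -0.188, -0.0], [-0.0, 0.0, -1.0]]
ft_force: [-0.0, -1.3, -0.2]
width: 0.006
gripper_force: 0.0
```

step_arm(
  commands=[
    {"offset": [-0.001,0,0.045]},
    {"offset": [0,0,0.045]},
    {"offset": [0,0,0.045]},
    {"offset": [0,0,0.045]},
    {"offset": [0,0,0]},
    {"offset": [0,0,0]},
  ],
)

```text
$.commands[0]: bad value
```

step_arm(
  commands=[
    {"offset": [0,0.01,0]},
    {"offset": [0,0.01,0]},
    {"offset": [0,0.008,0]},
    {"offset": [0,0.008,0]},
    {"offset": [0,0,0]},
  ],
)

```text
$.commands[0]: bad value
```

step_arm(
  commands=[
    {"offset": [0,0.006,0]},
    {"offset": [0,0.006,0]},
    {"offset": [0,0.006,0]},
    {"offset": [0,0,0]},
    {"offset": [0,0,0]},
  ],
)

```text
$.commands[0]: bad value
```

Rot is required.

step_arm(
  commands=[
    {"offset": [-0.001,0,0.045],"rot": [0,0,0]},
    {"offset": [0,0,0.045],"rot": [0,0,0]},
    {"offset": [0,0,0.045],"rot": [0,0,0]},
    {"offset": [0,0,0.045],"rot": [0,0,0]},
    {"offset": [0,0,0],"rot": [0,0,0]},
    {"offset": [0,0,0],"rot": [0,0,0]},
  ],
)

```text
clock: 3.2
position: [477.9, -159.4, 123.5]
eef_rot: [[0.186, 0.983, -0.0], [0.983, -0.186, 0.0], [0.0, -0.0, -1.0]]
ft_force: [1.0, 0.5, 0.7]
width: 0.004
gripper_force: 0.0
```

step_arm(
  commands=[
    {"offset": [0,0.01,0],"rot": [0,0,0]},
    {"offset": [0,0.01,0],"rot": [0,0,0]},
    {"offset": [0,0.008,0],"rot": [0,0,0]},
    {"offset": [0,0.008,0],"rot": [0,0,0]},
    {"offset": [0,0,0],"rot": [0,0,0]},
  ],
)

```text
clock: 3.7
position: [514.4, -166.2, 122.8]
eef_rot: [[0.184, 0.983, 0.001], [0.983, -0.184, 0.0], [0.0, 0.001, -1.0]]
ft_force: [-1.4, -0.3, -0.2]
width: 0.007
gripper_force: 0.2
```

step_arm(
  commands=[
    {"offset": [0,0.006,0],"rot": [0,0,0]},
    {"offset": [0,0.006,0],"rot": [0,0,0]},
    {"offset": [0,0.006,0],"rot": [0,0,0]},
    {"offset": [0,0,0],"rot": [0,0,0]},
    {"offset": [0,0,0],"rot": [0,0,0]},
  ],
)

```text
clock: 4.2
position: [530.8, -169.3, 122.4]
eef_rot: [[0.184, 0.983, -0.0], [0.983, -0.184, 0.0], [0.0, -0.0, -1.0]]
ft_force: [-0.5, 0.6, 1.2]
width: 0.003
gripper_force: 0.0
```

```bash
python3 - <<'E'
from h import *
f=env.camera("side")["frame"]; cv2.imwrite("pics/side1.png",cv2.resize(f[230:380,280:430],(600,600)))
E
```

```text
(no output)
```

View pics/side1.png

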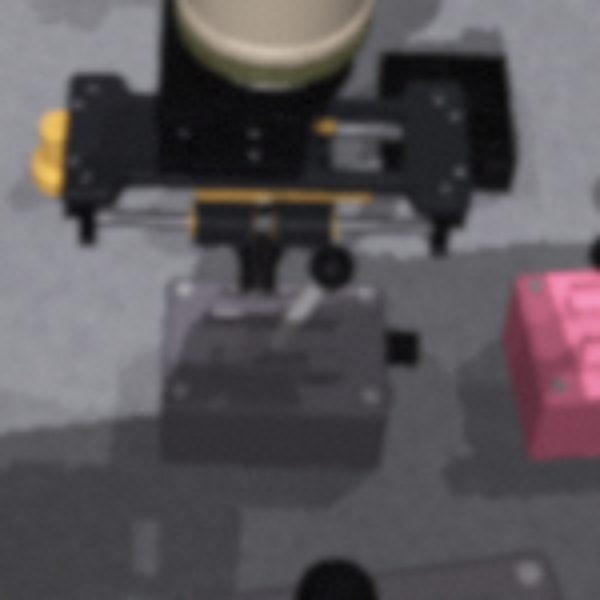

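The toggle now leans to +x (ball at 332,268 in the crop), so it is on. Retreating and going to the handle.

step_arm(
  commands=[
    {"offset": [0,-0.015,0],"rot": [0,0,0]},
    {"offset": [0,0,-0.047],"rot": [0,0,0]},
    {"offset": [0,0,-0.047],"rot": [0,0,0]},
    {"offset": [0,0,-0.047],"rot": [0,0,0]},
    {"offset": [0,0,-0.047],"rot": [0,0,0]},
    {"offset": [0.0403,-0.0073,0],"rot": [0,0,0]},
    {"offset": [0.0403,-0.0073,0],"rot": [0,0,0]},
    {"offset": [0.0403,-0.0073,0],"rot": [0,0,0]},
    {"offset": [0.0403,-0.0073,0],"rot": [0,0,0]},
    {"offset": [0.0403,-0.0073,0],"rot": [0,0,0]},
  ],
  gripper=0,
)

```text
clock: 5.25
position: [516.8, 39.6, 310.7]
eef_rot: [[0.184, 0.983, 0.0], [0.983, -0.184, -0.001], [-0.001, 0.001, -1.0]]
ft_force: [1.5, -0.0, 0.2]
width: 0.833
gripper_force: 0.0
```

step_arm(
  commands=[
    {"offset": [0.0403,-0.0073,0],"rot": [0,0,0]},
    {"offset": [0.0403,-0.0073,0],"rot": [0,0,0]},
    {"offset": [0.0403,-0.0073,0],"rot": [0,0,0]},
    {"offset": [0.0403,-0.0073,0],"rot": [0,0,0]},
    {"offset": [0.0403,-0.0073,0],"rot": [0,0,0]},
    {"offset": [0.0403,-0.0073,0],"rot": [0,0,0]},
    {"offset": [0.0403,-0.0073,0],"rot": [0,0,0]},
  ],
)

```text
clock: 5.95
position: [518.7, 326.1, 310.6]
eef_rot: [[0.185, 0.983, 0.0], [0.983, -0.185, -0.0], [-0.0, 0.0, -1.0]]
ft_force: [1.4, -0.1, 0.2]
width: 1.002
gripper_force: 0.0
```

step_arm(
  commands=[
    {"offset": [0,0,0],"rot": [0,0,-0.134]},
    {"offset": [0,0,0],"rot": [0,0,-0.134]},
    {"offset": [0,0,0],"rot": [0,0,-0.134]},
    {"offset": [0,0,0],"rot": [0,0,-0.134]},
    {"offset": [0,0,0],"rot": [0,0,-0.134]},
    {"offset": [0,0,0],"rot": [0,0,-0.134]},
    {"offset": [0,0,0],"rot": [0,0,0]},
    {"offset": [0,0,0],"rot": [0,0,0]},
  ],
)

```text
clock: 6.75
position: [518.8, 324.7, 310.5]
eef_rot: [[-0.577, 0.817, -0.0], [0.817, 0.577, -0.0], [-0.0, -0.0, -1.0]]
ft_force: [0.2, 0.3, -0.8]
width: 1.0
gripper_force: 0.0
```

```bash
python3 - <<'E'
from h import *
o=env.get_obs(); c=env.camera("wrist"); cv2.imwrite("pics/w1.png",c["frame"])
W=np.eye(4);W[:3,:3]=o["eef_rot"];W[:3,3]=o["position"]
T=W@np.array(c["tool_from_camera"]); print(np.array(c["tool_from_camera"]).round(2).tolist())
def proj(p):
    q=np.linalg.inv(T)@np.r_[p,1]; r,_=cv2.projectPoints(q[None,:3],np.zeros(3),np.zeros(3),np.array(c["K"]),np.array(c["dist"])); return r.ravel().round(1)
print("expect handle top/base",proj([519.5,325.3,250]),proj([519.5,325.3,188]),"hub",proj([590,227,190]))
for i in range(6): print(proj([590.3+60*np.cos(2.55+.25*i),228+60*np.sin(2.55+.25*i),166]))
E
```

```text
[[0.0, -0.96, -0.27, 73.54], [1.0, 0.0, 0.0, 0.46], [-0.0, -0.27, 0.96, -161.94], [0.0, 0.0, 0.0, 1.0]]
expect handle top/base [318.9 261.1] [318.8 237.6] hub [319.6 366.2]
[297.7 298.2]
[283.8 305. ]
[272.4 314.7]
[264.3 326.6]
[259.9 339.7]
[259.3 353.2]
```

View pics/w1.png

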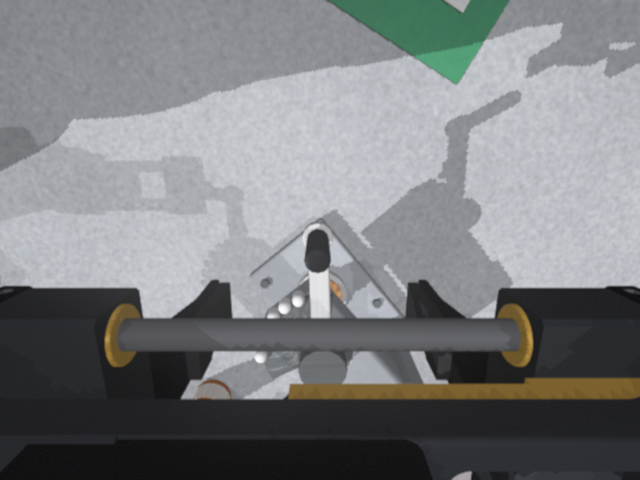

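The wrist view shows the handle at (317,248), hub at (323,365) and teeth at (297,299)…(260,357), all matching predictions. Descending and gripping.

step_arm(
  commands=[
    {"offset": [0,0,0.036],"rot": [0,0,0]},
    {"offset": [0,0,0.036],"rot": [0,0,0]},
    {"offset": [0,0,0.035],"rot": [0,0,0]},
    {"offset": [0,0,0],"rot": [0,0,0]},
    {"offset": [0,0,0],"rot": [0,0,0]},
  ],
)

```text
clock: 7.3
position: [518.9, 324.9, 204.4]
eef_rot: [[-0.579, 0.815, -0.0], [0.815, 0.579, -0.0], [0.0, -0.0, -1.0]]
ft_force: [0.1, -0.4, 1.2]
width: 0.998
gripper_force: 0.0
```

step_arm(
  commands=[
    {"offset": [0,0,0],"rot": [0,0,0]},
    {"offset": [0,0,0],"rot": [0,0,0]},
    {"offset": [0,0,0],"rot": [0,0,0]},
    {"offset": [0,0,0],"rot": [0,0,0]},
    {"offset": [0,0,0],"rot": [0,0,0]},
    {"offset": [0,0,0],"rot": [0,0,0]},
    {"offset": [0,0,0],"rot": [0,0,0]},
    {"offset": [0,0,0],"rot": [0,0,0]},
    {"offset": [0,0,0],"rot": [0,0,0]},
    {"offset": [0,0,0],"rot": [0,0,0]},
  ],
  gripper=255,
  squeeze=40,
)

```text
clock: 8.3
position: [518.3, 324.4, 203.4]
eef_rot: [[-0.58, 0.814, -0.001], [0.814, 0.58, -0.001], [-0.0, -0.002, -1.0]]
ft_force: [-3.0, -3.5, 3.8]
width: 0.198
gripper_force: 40.0
```

step_arm(
  commands=[
    {"offset": [-0.00015,-0.006,0],"rot": [0,0,-0.05]},
    {"offset": [-0.00015,-0.006,0],"rot": [0,0,-0.05]},
    {"offset": [-0.00015,-0.006,0],"rot": [0,0,-0.05]},
    {"offset": [-0.00015,-0.006,0],"rot": [0,0,-0.05]},
    {"offset": [0,0,0],"rot": [0,0,0]},
    {"offset": [0,0,0],"rot": [0,0,0]},
  ],
)

```text
clock: 8.9
position: [502.1, 309.6, 203.6]
eef_rot: [[-0.73, 0.683, 0.003], [0.683, 0.73, 0.002], [-0.0, 0.003, -1.0]]
ft_force: [7.8, 5.6, -5.5]
width: 0.197
gripper_force: 40.0
```

step_arm(
  commands=[
    {"offset": [-0.00015,-0.006,0],"rot": [0,0,-0.05]},
    {"offset": [0,0,0],"rot": [0,0,0]},
  ],
)

```text
clock: 9.1
position: [498.0, 304.9, 203.6]
eef_rot: [[-0.764, 0.645, 0.003], [0.645, 0.764, 0.002], [-0.001, 0.003, -1.0]]
ft_force: [7.5, 6.2, -5.9]
width: 0.201
gripper_force: 40.0
```

step_arm(
  commands=[
    {"offset": [-0.00015,-0.006,0],"rot": [0,0,-0.05]},
    {"offset": [0,0,0],"rot": [0,0,0]},
  ],
)

```text
clock: 9.3
position: [494.4, 300.3, 203.6]
eef_rot: [[-0.796, 0.606, 0.003], [0.606, 0.796, 0.002], [-0.001, 0.004, -1.0]]
ft_force: [9.0, 6.2, -7.5]
width: 0.203
gripper_force: 40.0
```

step_arm(
  commands=[
    {"offset": [-0.00015,-0.006,0],"rot": [0,0,-0.05]},
    {"offset": [0,0,0],"rot": [0,0,0]},
  ],
)

```text
clock: 9.5
position: [490.8, 295.2, 203.6]
eef_rot: [[-0.825, 0.565, 0.003], [0.565, 0.825, 0.002], [-0.001, 0.003, -1.0]]
ft_force: [7.1, 3.1, -4.8]
width: 0.197
gripper_force: 40.0
```

step_arm(
  commands=[
    {"offset": [-0.00015,-0.006,0],"rot": [0,0,-0.05]},
    {"offset": [0,0,0],"rot": [0,0,0]},
  ],
)

```text
clock: 9.7
position: [487.4, 289.8, 203.5]
eef_rot: [[-0.852, 0.523, 0.002], [0.523, 0.852, 0.001], [-0.001, 0.002, -1.0]]
ft_force: [6.4, 3.1, -5.2]
width: 0.198
gripper_force: 40.0
```

step_arm(
  commands=[
    {"offset": [-0.00015,-0.006,0],"rot": [0,0,-0.05]},
    {"offset": [0,0,0],"rot": [0,0,0]},
  ],
)

```text
clock: 9.9
position: [484.6, 284.7, 203.6]
eef_rot: [[-0.877, 0.48, 0.003], [0.48, 0.877, 0.001], [-0.002, 0.003, -1.0]]
ft_force: [7.0, 3.4, -5.3]
width: 0.195
gripper_force: 40.0
```

step_arm(
  commands=[
    {"offset": [-0.00015,-0.006,0],"rot": [0,0,-0.05]},
    {"offset": [0,0,0],"rot": [0,0,0]},
  ],
)

```text
clock: 10.1
position: [482.1, 279.7, 203.6]
eef_rot: [[-0.9, 0.436, 0.003], [0.436, 0.9, 0.002], [-0.002, 0.003, -1.0]]
ft_force: [8.5, 5.9, -7.5]
width: 0.201
gripper_force: 40.0
```

step_arm(
  commands=[
    {"offset": [-0.00015,-0.006,0],"rot": [0,0,-0.05]},
    {"offset": [0,0,0],"rot": [0,0,0]},
  ],
)

```text
clock: 10.3
position: [479.7, 274.4, 203.6]
eef_rot: [[-0.921, 0.39, 0.003], [0.39, 0.921, 0.003], [-0.002, 0.004, -1.0]]
ft_force: [9.8, 6.9, -7.9]
width: 0.2
gripper_force: 40.0
```

step_arm(
  commands=[
    {"offset": [-0.00015,-0.006,0],"rot": [0,0,-0.05]},
    {"offset": [0,0,0],"rot": [0,0,0]},
  ],
)

```text
clock: 10.5
position: [477.5, 268.6, 203.6]
eef_rot: [[-0.939, 0.344, 0.003], [0.344, 0.939, 0.002], [-0.002, 0.003, -1.0]]
ft_force: [8.9, 4.4, -8.5]
width: 0.196
gripper_force: 40.0
```

step_arm(
  commands=[
    {"offset": [-0.00015,-0.006,0],"rot": [0,0,-0.05]},
    {"offset": [0,0,0],"rot": [0,0,0]},
  ],
)

```text
clock: 10.7
position: [475.5, 262.5, 203.6]
eef_rot: [[-0.955, 0.297, 0.003], [0.297, 0.955, 0.002], [-0.002, 0.002, -1.0]]
ft_force: [8.5, 3.3, -7.2]
width: 0.2
gripper_force: 40.0
```

step_arm(
  commands=[
    {"offset": [-0.00015,-0.006,0],"rot": [0,0,-0.05]},
    {"offset": [0,0,0],"rot": [0,0,0]},
  ],
)

```text
clock: 10.9
position: [474.0, 256.9, 203.6]
eef_rot: [[-0.969, 0.249, 0.003], [0.249, 0.969, 0.002], [-0.003, 0.003, -1.0]]
ft_force: [9.9, 4.3, -8.0]
width: 0.2
gripper_force: 40.0
```

step_arm(
  commands=[
    {"offset": [-0.00015,-0.006,0],"rot": [0,0,-0.05]},
    {"offset": [0,0,0],"rot": [0,0,0]},
  ],
)

```text
clock: 11.1
position: [472.8, 251.5, 203.7]
eef_rot: [[-0.98, 0.2, 0.004], [0.2, 0.98, 0.003], [-0.003, 0.004, -1.0]]
ft_force: [11.8, 7.2, -10.8]
width: 0.196
gripper_force: 40.0
```

step_arm(
  commands=[
    {"offset": [-0.00015,-0.006,0],"rot": [0,0,-0.05]},
    {"offset": [0,0,0],"rot": [0,0,0]},
  ],
)

```text
clock: 11.3
position: [471.9, 245.8, 203.6]
eef_rot: [[-0.989, 0.15, 0.004], [0.15, 0.989, 0.003], [-0.004, 0.004, -1.0]]
ft_force: [12.5, 7.3, -11.4]
width: 0.198
gripper_force: 40.0
```

step_arm(
  commands=[
    {"offset": [-0.00015,-0.006,0],"rot": [0,0,-0.05]},
    {"offset": [0,0,0],"rot": [0,0,0]},
  ],
)

```text
clock: 11.5
position: [471.2, 239.7, 203.6]
eef_rot: [[-0.995, 0.101, 0.004], [0.101, 0.995, 0.003], [-0.004, 0.004, -1.0]]
ft_force: [12.5, 6.7, -9.5]
width: 0.197
gripper_force: 40.0
```

step_arm(
  commands=[
    {"offset": [-0.00015,-0.006,0],"rot": [0,0,-0.05]},
    {"offset": [0,0,0],"rot": [0,0,0]},
  ],
)

```text
clock: 11.7
position: [470.7, 233.4, 203.6]
eef_rot: [[-0.999, 0.051, 0.004], [0.051, 0.999, 0.002], [-0.004, 0.003, -1.0]]
ft_force: [12.2, 5.0, -9.8]
width: 0.196
gripper_force: 40.0
```

step_arm(
  commands=[
    {"offset": [-0.0005,-0.006,0],"rot": [0,0,-0.05]},
    {"offset": [0,0,0],"rot": [0,0,0]},
  ],
)

```text
clock: 11.9
position: [470.7, 227.6, 203.6]
eef_rot: [[-1.0, 0.001, 0.004], [0.001, 1.0, 0.003], [-0.004, 0.003, -1.0]]
ft_force: [11.3, 5.4, -10.2]
width: 0.196
gripper_force: 40.0
```

step_arm(
  commands=[
    {"offset": [-0.0005,-0.006,0],"rot": [0,0,-0.05]},
    {"offset": [0,0,0],"rot": [0,0,0]},
  ],
)

```text
clock: 12.1
position: [470.8, 222.3, 203.7]
eef_rot: [[-0.999, -0.05, 0.003], [-0.05, 0.999, 0.004], [-0.004, 0.004, -1.0]]
ft_force: [10.5, 9.4, -12.0]
width: 0.2
gripper_force: 40.0
```

step_arm(
  commands=[
    {"offset": [-0.0005,-0.006,0],"rot": [0,0,-0.05]},
    {"offset": [0,0,0],"rot": [0,0,0]},
  ],
)

```text
clock: 12.3
position: [471.3, 217.0, 203.6]
eef_rot: [[-0.995, -0.1, 0.003], [-0.1, 0.995, 0.005], [-0.004, 0.004, -1.0]]
ft_force: [10.4, 9.6, -10.8]
width: 0.199
gripper_force: 40.0
```

step_arm(
  commands=[
    {"offset": [-0.0005,-0.006,0],"rot": [0,0,-0.05]},
    {"offset": [0,0,0],"rot": [0,0,0]},
  ],
)

```text
clock: 12.5
position: [472.0, 211.2, 203.6]
eef_rot: [[-0.989, -0.151, 0.003], [-0.15, 0.989, 0.004], [-0.003, 0.004, -1.0]]
ft_force: [7.6, 8.5, -9.1]
width: 0.2
gripper_force: 40.0
```

step_arm(
  commands=[
    {"offset": [-0.0003,-0.004,0],"rot": [0,0,-0.033]},
    {"offset": [0,0,0],"rot": [0,0,0]},
  ],
)

```text
clock: 12.7
position: [472.7, 207.3, 203.6]
eef_rot: [[-0.983, -0.183, 0.002], [-0.183, 0.983, 0.004], [-0.003, 0.004, -1.0]]
ft_force: [6.3, 8.6, -9.3]
width: 0.196
gripper_force: 40.0
```

```bash
python3 - <<'E'
from h import *
from scipy.optimize import least_squares
P=np.array([[518.3,324.4],[502.1,309.6],[498,304.9],[494.4,300.3],[490.8,295.2],[487.4,289.8],[484.6,284.7],[482.1,279.7],[479.7,274.4],[477.5,268.6],[475.5,262.5],[474,256.9],[472.8,251.5],[471.9,245.8],[471.2,239.7],[470.7,233.4]])
o=env.get_obs(); P=np.vstack([P,o["position"][:2]])
r=least_squares(lambda v:np.hypot(*(P-v).T)-120,[590,227]); print(r.x.round(1))
d=P-r.x; print((np.arctan2(d[:,1],d[:,0])%(2*np.pi)).round(3),np.hypot(*d.T).round(1)); print(o["ft_force"],np.array(o["ft_force"])@np.array(o["eef_rot"]))
E
```

```text
[590.7 228.7]
[2.218 2.401 2.453 2.502 2.554 2.607 2.656 2.702 2.751 2.802 2.856 2.904
 2.95  2.998 3.05  3.102 3.321] [120.  120.  120.  120.  120.  120.  120.  120.  120.  120.  120.  120.
 120.1 120.  120.  120.1 119.9]
[ 6.25904423  8.57534079 -9.25297286] [-7.69239703  7.25542502  9.30136801]
```

step_arm(
  commands=[
    {"offset": [-0.0005,-0.005,0],"rot": [0,0,-0.042]},
    {"offset": [0,0,0],"rot": [0,0,0]},
  ],
)

```text
clock: 12.9
position: [473.8, 202.0, 203.6]
eef_rot: [[-0.975, -0.224, 0.001], [-0.224, 0.975, 0.003], [-0.002, 0.003, -1.0]]
ft_force: [4.5, 6.3, -6.7]
width: 0.198
gripper_force: 40.0
```

step_arm(
  commands=[
    {"offset": [-0.0005,-0.004,0],"rot": [0,0,-0.033]},
    {"offset": [0,0,0],"rot": [0,0,0]},
    {"offset": [0,0,0],"rot": [0,0,0]},
    {"offset": [0,0,0],"rot": [0,0,0]},
    {"offset": [0,0,0],"rot": [0,0,0]},
  ],
)

```text
clock: 13.4
position: [474.8, 198.3, 203.6]
eef_rot: [[-0.967, -0.255, 0.001], [-0.255, 0.967, 0.002], [-0.001, 0.002, -1.0]]
ft_force: [2.1, 7.0, -4.6]
width: 0.195
gripper_force: 40.0
```

```bash
python3 - <<'E'
from h import *
o=env.get_obs(); d=np.array(o["position"][:2])-[590.7,228.7]; print(np.arctan2(d[1],d[0])%6.2832,np.hypot(*d),np.array(o["ft_force"])@np.array(o["eef_rot"]),np.abs(o["joint_vel"]).max())
s=env.camera("scene")["frame"];t=env.camera("side")["frame"]
cv2.imwrite("pics/end.png",np.hstack([cv2.resize(s[200:350,200:350],(400,400)),cv2.resize(t[240:360,280:400],(400,400))]))
E
```

```text
3.3984317283519374 119.81863080396813 [-3.8554461   6.24421828  4.66243205] 0.002139334878236565
```

View pics/end.png

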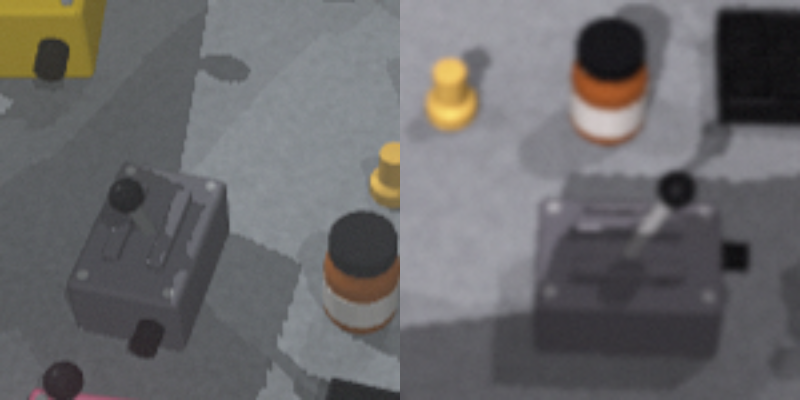

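The toggle is still on, and the jar and die are undisturbed. The push on the lever has dropped after the fourth click, and it is at rest mid-gap at 3.40 rad (crests about 3.28 and 3.53).

```bash
python3 -c "
from rig import env
print(env.sign_off())"
```

```text
the job is handed in; nothing more can be done
None
```

The isolator was switched on first. The lever was then swung past four clicks, counted from the force drops, and is held at rest between the fourth and fifth; the job is handed in at about 13.5 s, but the verdict was not shown.

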